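# Hang the white-headed maul in its ring

### The job

Put the white-headed leather maul away: drop it handle-first down through the steel ring of the ring stand until its head rests flat on the ring, and let go so that it hangs there upright. Leave the black-headed maul standing where it is.

Things in the scene. Friction and masses are not known exactly. Their poses are not given: they have to be found in the camera images.
- white_maul: Loose maul, 0.27 kg, 150 mm tall, standing on its butt, head up. White plastic head: cylinder, 58 mm diameter, 92 to 150 mm above the butt; grip its sides from above, in the upper two thirds. Dark wooden handle, 43 mm thick just under the head, tapering to 25 mm; steel butt cap 34 mm in diameter. Origin: centre of the butt's underside; z along the handle to the head; round about z.
- black_maul: Loose maul of the same shape and size, but with a black head, also standing upright on the desk; it stays where it is. Origin and axes as for the white one.
- ring_mouth (a point): Centre of the fixed, level steel ring of the ring stand, at its flat top face, 120 mm above the desk; z up. Hole 48 mm, outer diameter 68 mm, 14 mm thick, open below to the blue base plate (top 8 mm above the desk). Its post stands 60 mm from the ring's axis; nothing rises above the ring's top. With the head resting on the ring a maul's butt is 92 mm below this point.
There are look-alikes about, which are no part of the job. Leave any yellow look-alike of the black_maul alone.

How it is judged (in metres and radians):
At the end, for the whole second after the job is handed in: The white-headed maul hangs through the ring, handle down: its butt 84 to 100 mm below the ring's top face and within 20 mm of the ring's axis, tilted less than 10 degrees, at rest. The black-headed maul stands upright (within 10 degrees) less than 30 mm from where it was (horizontal distance between white_maul and ring_mouth below 0.02 m and z of white_maul in the frame of ring_mouth between -0.1 and -0.084 m and angle between each of white_maul, black_maul's own z axis and vertical below 0.17 rad and linear speed of white_maul below 0.02 m/s and distance of black_maul from where it was at the start of the episode below 0.03 m); the robot touches nothing.
It fails at once if the black-headed maul is knocked over or moved by 30 mm or more (angle between black_maul's own z axis and vertical above 0.5 rad or distance of black_maul from where it was at the start of the episode above 0.03 m).
It also fails if it takes over 40 s, if anything falls off the work surface, if the arm or the gripper's body presses on something with over 40 N, if the wrist force passes 120 N, or if a joint passes its speed limit or range.

### The arm

A 6-joint arm with a two-finger parallel gripper is mounted at the origin on the work surface; the furniture and walls round the work are solid. World frame = base frame: x ahead of the robot, y to its left, z up, the work surface at z = 0. Lengths are in mm, angles in rad, forces in N, time in s.
With the tool pointing down it reaches from about 300 to 775 mm from the base axis. Payload 14.6 kg.
Tool frame: the origin (TCP) lies at the very end of the fingers, on their centre line; the grasp point (between the pads) lies manip.grasp_offset behind it (manip.grasp_offset is the distance from the TCP to the grasp point, in mm); z points along the fingers, y is the direction in which the jaws open and shut (so a half turn about z gives the same grasp; the last joint's range is limited). The gripper opens to 94 mm and grips with 3 to 60 N. Pads are 16 mm wide; open, the fingers measure 119 mm over their backs; the gripper's body (75 mm by 177 mm) begins 78 mm behind the grasp point.
Start: joints at [1.034, 0.3, 1.521, -0, 1.321, -0.067], TCP at [248.985, 490.404, 205.446] pointing down, gripper open.
Joint ranges: [-3.03, 3.03], [-0.79, 2.21], [0.23, 2.52], [-1.04, 4.18], [0, 3.07], [-2.55, 2.55]. Speed limits (rad/s): [2.22, 2.22, 2.57, 3.14, 3.14, 3.14].

### API

Orientations are given as [roll, pitch, yaw] about the fixed x, y, z axes, in that order (R = Rz(yaw) Ry(pitch) Rx(roll)).
In Python, from cell import manip gives the robot as it stands.
- The arm moves only by the tool send_rows, never from a script. Its argument "commands" is a list of rows, each a list of 2 entries, a list of its own where there are three numbers: the shift along the tool's x, y, z in m, then the turn about the tool's z in rad. A call has exactly 8 rows; each row is the pose to reach, as a shift and turn from the pose commanded when the call began, along the tool's axes at that moment; what a row does not reach only later rows make up. A row lasts 1/12 s, in which the tool goes at most 41.7 mm and 7.16 degrees, less where a joint would pass 70% of its speed; a pose out of reach is approached as far as the arm can. A call with a gripper value outside its range is refused whole. "hand" is the closure, from -1 (fully open) to 1 (shut), so that 0 is half open, set as the call begins (left out, the last holds). The fingers move at their own pace and stop on an object; "force" is the grip in N (left out, the last holds). Time passes only in rows, so rows that repeat a pose let the fingers close, or fill a call up. It gives the time, the measured TCP pose, the force and the opening at its end, in the units of the state.
- manip.read_state(): the state, without advancing time (a new reading comes with each control period).
- manip.camera(name): name is "scene" or "top" or "wrist"; returns the picture (420x560x3 uint8, red, green, blue); there is no depth.
- manip.camera_model(name): a dict with "K" (3x3 intrinsics, pixels), "eye" and "attitude" of the camera in the world; the wrist camera has in their place "mount" (4x4, takes a point from camera to tool coordinates, whose origin is the TCP and whose axes are the flange's). Camera axes: x right, y down, z forward; pixel columns grow to the right and rows downward; lengths in mm; the calibration is good to about 2 mm. A picture is of the moment at which its call begins: read the wrist's pose just before it. camera_model takes no time and is no camera call.
- manip.sign_off(): hands the job in, once; it reports no verdict.
The state is a dict: "clock": time; "joints": joint angles; "qd": joint speeds; "effort": joint torques, N m; "eef_pos": TCP position; "eef_rot": TCP orientation; "wrist_force": force on the tool from outside, world axes, zero at the start; "moment": the same for the moment, N m; "finger_gap": finger opening in mm.
Only numpy, scipy, OpenCV 4.12 (cv2) and the standard library are available. Lean on these libraries where they do the work, as an engineer would, in place of code of your own. Each camera call takes 0.05 s, during which the arm holds its last target.

## Working session

There is one attempt and no reset: what is moved stays moved. The work goes in short steps, Python scripts to look and compute and a tool call to move; the robot and the scene stay as the last step left them, time stands still between calls to the robot, and variables do not carry over. Pictures are saved under pics/ and viewed, and the job is handed in when it is done.

Besides the shell and the picture viewer there is one more tool, called after "Call:" as a command line: name --argument value ..., lists and objects as JSON in quotes. send_rows: Moves the arm, as the interface text tells. Its arguments: {"type":"object","properties":{"commands":{"type":"array","items":{"type":"array"}},"hand":{"type":"number"},"force":{"type":"number"}},"required":["commands"]}

```bash
mkdir -p pics; ls; python3 - <<'E'
from cell import manip
import cv2
s=manip.read_state(); print(s); print(manip.grasp_offset)
for n in("scene","top","wrist"):
    im=manip.camera(n); cv2.imwrite(f"pics/{n}0.png",im[:,:,::-1]); print(n,manip.camera_model(n))
E
```

```text
pics
{'clock': 0.0, 'joints': array([ 1.03439867e+00,  3.00469713e-01,  1.52158515e+00, -2.42208794e-06,
        1.32071625e+00, -6.66254175e-02]), 'qd': array([ 2.52258179e-03,  2.41527737e-03,  1.06680888e-03, -7.44561514e-04,
        5.59816416e-05, -1.34491026e-04]), 'effort': array([ 6.73839859e-04, -5.31803262e+01, -3.52740777e+01,  7.08383415e-02,
        2.43534520e-02, -1.26562209e-04]), 'eef_pos': array([248.85348836, 490.17934873, 204.88537804]), 'eef_rot': array([-3.14041665e+00, -7.61163562e-05,  2.67182097e+00]), 'wrist_force': array([ 0.37772514,  0.16940063, -0.48570037]), 'moment': array([-0.0567206 ,  0.01814672, -0.04213818]), 'finger_gap': 93.89706666377482}
18.8
scene {'K': array([[418.4715476 ,   0.        , 278.97077012],
       [  0.        , 418.4715476 , 200.97519288],
       [  0.        ,   0.        ,   1.        ]]), 'eye': array([-150.01367039, -429.00497135,  600.31918812]), 'attitude': array([-2.20199645e+00, -1.03330483e-04, -9.44174744e-01])}
top {'K': array([[543.82896231,   0.        , 289.78771199],
       [  0.        , 543.82896231, 205.34889477],
       [  0.        ,   0.        ,   1.        ]]), 'eye': array([ -49.60095829, -214.13026512, 1097.20595956]), 'attitude': array([-2.68219375, -0.0094708 , -1.13196975])}
wrist {'K': array([[316.78010543,   0.        , 277.60006795],
       [  0.        , 316.78010543, 216.94678403],
       [  0.        ,   0.        ,   1.        ]]), 'mount': array([[ 6.15688492e-04, -9.73615029e-01, -2.28195960e-01,
         6.62590340e+01],
       [ 9.99999809e-01,  6.13524512e-04,  8.04207400e-05,
         8.40595531e-01],
       [ 6.17049741e-05, -2.28195966e-01,  9.73615220e-01,
        -1.80163041e+02],
       [ 0.00000000e+00,  0.00000000e+00,  0.00000000e+00,
         1.00000000e+00]])}
```

View pics/scene0.png

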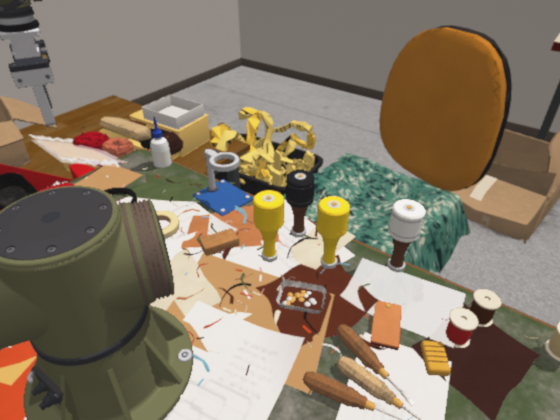

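View pics/top0.png

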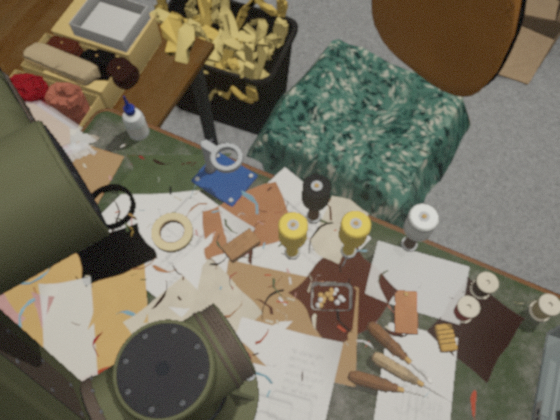

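View pics/wrist0.png

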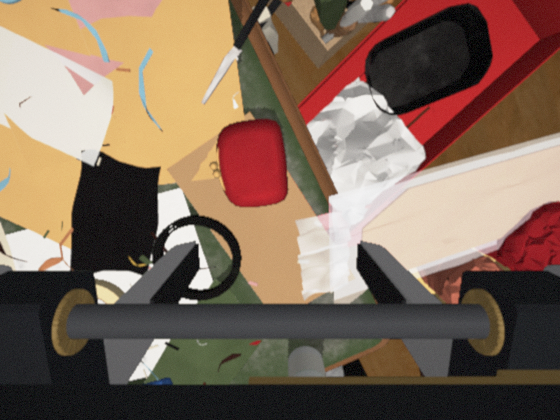

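The scene holds several candidates, given here in top-view pixels:
- **White maul:** the white head at (424,214). The cream-topped spools at (469,308), (487,284) and (546,306) could be mistaken for it, but they are short and have no handle.
- **Black maul:** the black head at (317,185). The yellow look-alikes are at (292,226) and (355,226).
- **Ring:** the grey ring on the blue plate at (226,157). The look-alikes are the tan roll at (172,232) and the black hoop at (112,207).

Next I'll check these in close crops.

```bash
cat > h.py <<'E'
import numpy as np
from scipy.spatial.transform import Rotation as R
from cell import manip
def ray(n,u,v,z):
    c=manip.camera_model(n);M=R.from_euler('xyz',c['attitude']).as_matrix()
    d=M@np.linalg.inv(c['K'])@[u,v,1]; e=c['eye']; return e+d*(z-e[2])/d[2]
def proj(n,P):
    c=manip.camera_model(n);M=R.from_euler('xyz',c['attitude']).as_matrix()
    p=(np.atleast_2d(P)-c['eye'])@M@c['K'].T; return p[:,:2]/p[:,2:]
def circ(x,y,z,r,n=60):
    t=np.linspace(0,2*np.pi,n); return np.c_[x+r*np.cos(t),y+r*np.sin(t),0*t+z]
E
python3 - <<'E'
from h import *
import cv2
P={'white':(424,214,150),'black':(317,183,150),'y1':(292,221,150),'y2':(355,221,150),'ring':(226,157,120)}
for k,(u,v,z) in P.items(): print(k,ray('top',u,v,z).round(1))
for k,(u,v,z) in {'white':(407,211,150),'black':(300,179,150),'ring':(225,161,120)}.items(): print('scene',k,ray('scene',u,v,z).round(1))
t=cv2.imread('pics/top0.png'); s=cv2.imread('pics/scene0.png')
f=lambda i,x,y,a,b:cv2.resize(i[y:y+75,x:x+100],(400,300),interpolation=cv2.INTER_CUBIC)
cv2.imwrite('pics/crop.png',np.vstack([np.hstack([f(t,374,180,0,0),f(t,176,125,0,0)]),np.hstack([f(s,357,195,0,0),f(s,176,135,0,0)])]))
E
```

```text
white [ 472.9 -265.4  150. ]
black [446.4 -50.9 150. ]
y1 [349.9 -41.2 150. ]
y2 [ 401.8 -150.4  150. ]
ring [436.9 151.6 120. ]
scene white [ 457.3 -268.5  150. ]
scene black [432.5 -58.3 150. ]
scene ring [434.2 143.  120. ]
```

View pics/crop.png

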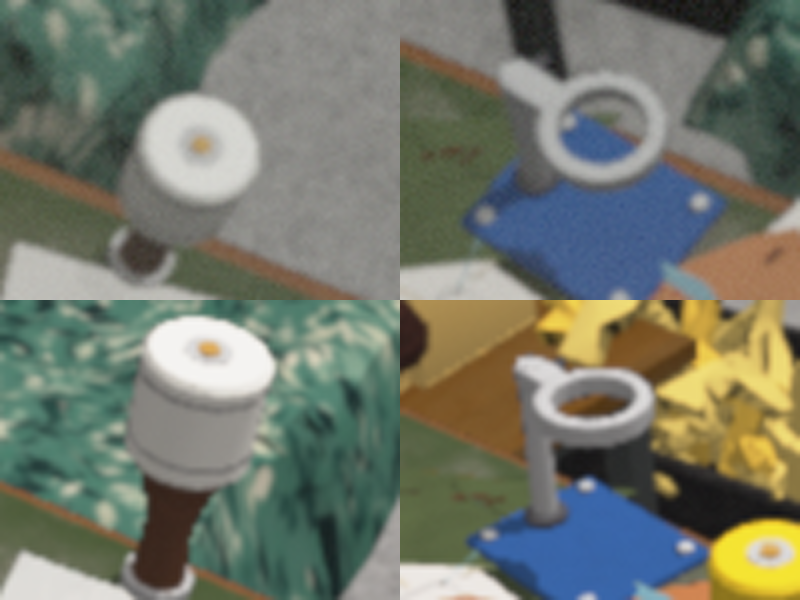

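The crops confirm both choices. The white head on a dark handle has its cap dot at top (424,216.5) and scene (409.5,207). The steel ring on a post over the blue plate has its centre at top (226.5,157) and scene (224.5,160). I'll refine these by overlaying circles and checking agreement between the views.

```bash
python3 - <<'E'
from h import *
for n,k,u,v,z in [('top','white',423.6,216.1,150),('scene','white',409.1,206.9,150),('top','ring',226.2,156.7,120),('scene','ring',224.2,159.8,120),('top','black',317.5,184,150),('scene','black',301,176.5,150)]: print(n,k,ray(n,u,v,z).round(1))
import cv2
W=(464,-267);Rg=(436,148)
ims={}
for n,cr in (('top',[(374,180),(176,125)]),('scene',[(357,195),(176,135)])):
    im=cv2.imread(f'pics/{n}0.png')
    for c,(x,y),j in ((W,cr[0],0),(Rg,cr[1],1)):
        a=cv2.resize(im[y:y+75,x:x+100],(400,300),interpolation=cv2.INTER_CUBIC)
        L=[circ(*c,150,29),circ(*c,92,29),circ(*c,0,17)] if j==0 else [circ(*c,120,34),circ(*c,120,24)]
        for q in L:
            p=(proj(n,q)-[x,y]+.5)*4-.5
            cv2.polylines(a,[p.round().astype(int)],True,(0,0,255),1)
        ims[n,j]=a
cv2.imwrite('pics/ov1.png',np.vstack([np.hstack([ims['top',0],ims['top',1]]),np.hstack([ims['scene',0],ims['scene',1]])]))
E
```

```text
top white [ 468.3 -266.2  150. ]
scene white [ 471.  -266.9  150. ]
top ring [437.7 151.5 120. ]
scene ring [437.1 148.  120. ]
top black [444.7 -52.7 150. ]
scene black [441.2 -54.9 150. ]
```

View pics/ov1.png

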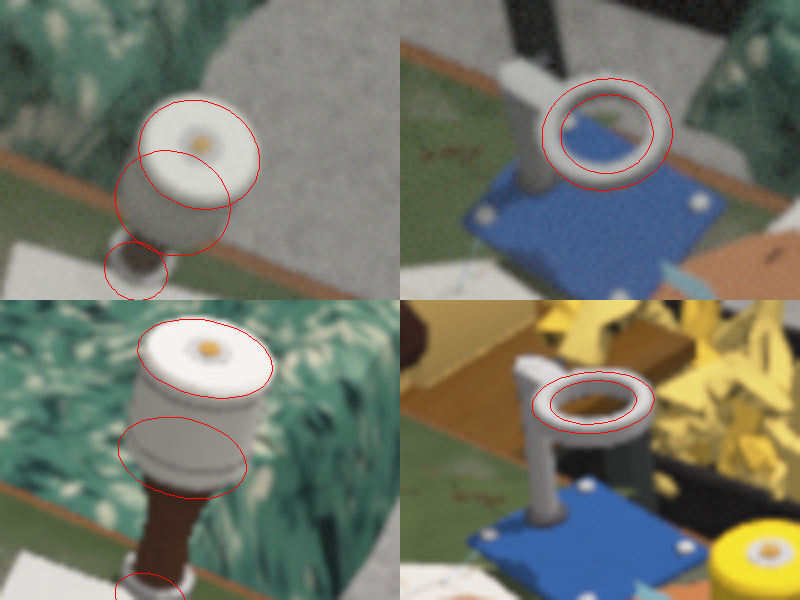

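The white maul is at about (469.5,-266.5), the ring at about (437.5,150) and the black maul at about (443,-54). The two views agree within 4 mm. I'll go above the ring first and measure it with the wrist camera.

Call:
send_rows --commands '[[[-0.015,-0.01,-0.01],0],[[-0.045,-0.03,-0.025],0],[[-0.075,-0.05,-0.04],0],[[-0.105,-0.07,-0.055],0],[[-0.135,-0.09,-0.07],0],[[-0.165,-0.11,-0.08],0],[[-0.195,-0.13,-0.09],0],[[-0.225,-0.15,-0.095],0]]' --hand -1

```text
clock: 0.82
eef_pos: [382.3, 253.3, 301.6]
eef_rot: [3.14, 0.001, 2.672]
wrist_force: [0.5, 0.0, 1.0]
finger_gap: 94.1
```

Call:
send_rows --commands '[[[-0.028,-0.02,0],0],[[-0.055,-0.04,0],0],[[-0.08,-0.057,0],0],[[-0.095,-0.066,0],0],[[-0.097,-0.068,0],0],[[-0.097,-0.068,0],0],[[-0.097,-0.068,0],0],[[-0.097,-0.068,0],0]]'

```text
clock: 1.48
eef_pos: [437.0, 151.1, 300.4]
eef_rot: [3.142, -0.0, 2.673]
wrist_force: [-0.2, -0.5, 0.0]
finger_gap: 93.9
```

```bash
cat >> h.py <<'E'
def wcam(s):
    m=manip.camera_model('wrist'); T=np.eye(4); T[:3,:3]=R.from_euler('xyz',s['eef_rot']).as_matrix(); T[:3,3]=s['eef_pos']
    return m['K'],T@m['mount']
def wray(s,u,v,z):
    K,T=wcam(s); d=T[:3,:3]@np.linalg.inv(K)@[u,v,1]; e=T[:3,3]; return e+d*(z-e[2])/d[2]
def wproj(s,P):
    K,T=wcam(s); p=(np.atleast_2d(P)-T[:3,3])@T[:3,:3]@K.T; return p[:,:2]/p[:,2:]
def totool(s,d):
    return R.from_euler('xyz',s['eef_rot']).as_matrix().T@np.asarray(d)
def shot(name):
    import cv2,json
    s=manip.read_state(); im=manip.camera('wrist')[:,:,::-1].copy()
    cv2.imwrite(f'pics/{name}.png',im); json.dump({k:np.asarray(v).tolist() for k,v in s.items()},open(f'pics/{name}.json','w'))
    print(s['clock'],s['eef_pos'].round(1),s['eef_rot'].round(4),s['finger_gap']); return s,im
E
python3 - <<'E'
from h import *
shot('w1')
E
```

```text
1.4833 [437.  151.1 300.4] [ 3.1415e+00 -1.0000e-04  2.6729e+00] 93.92300770515986
```

View pics/w1.png

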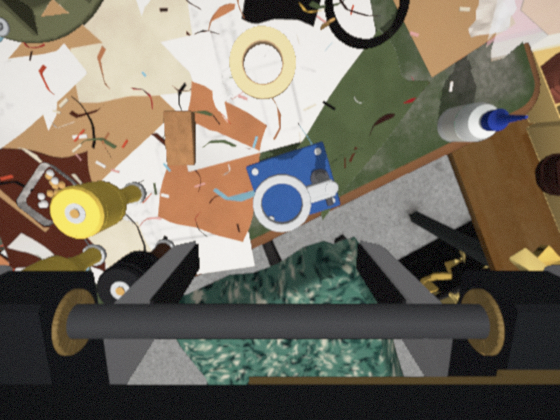

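The wrist view shows the steel ring at about (282,203) over its blue plate. I'll fit it with an overlay.

```bash
python3 - <<'E'
from h import *
import cv2,json
s=json.load(open('pics/w1.json')); im=cv2.imread('pics/w1.png')
print(wray(s,282,203,120).round(1))
c=wray(s,282,203,120)
x,y=237,165;f=8
a=cv2.resize(im[y:y+75,x:x+100],None,fx=f,fy=f,interpolation=cv2.INTER_CUBIC)
for r,z in((34,120),(24,120)):
    p=(wproj(s,circ(c[0],c[1],z,r))-[x,y]+.5)*f-.5
    cv2.polylines(a,[p.round().astype(int)],True,(0,0,255),1)
cv2.imwrite('pics/ov2.png',a)
E
```

```text
[441.1 155.7 120. ]
```

View pics/ov2.png

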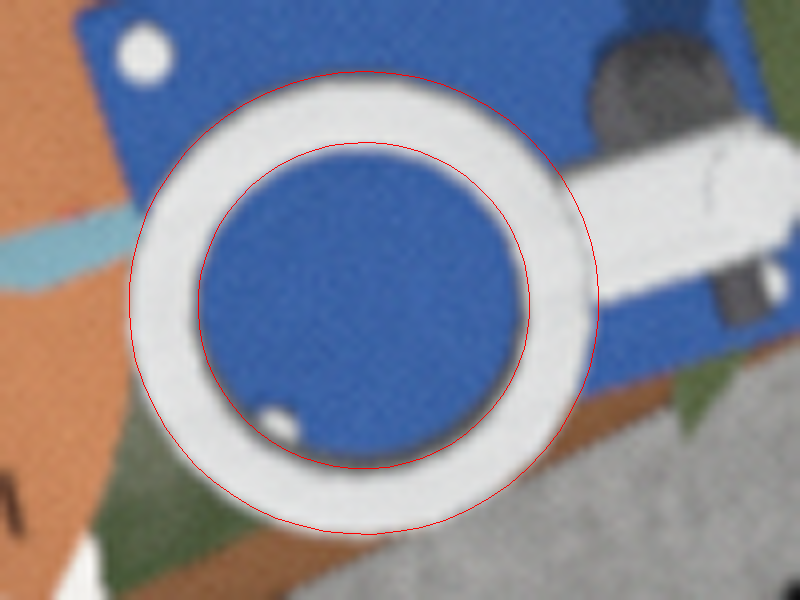

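The overlay fits within about 0.4 px. The wrist camera puts the ring at about (441,155.5), while the fixed cameras say (437.5,150). I'll measure the maul with the same wrist view so that any camera bias cancels.

Call:
send_rows --commands '[[[-0.01,-0.017,0],0],[[-0.028,-0.045,0],0],[[-0.046,-0.075,0],0],[[-0.064,-0.105,0],0],[[-0.082,-0.135,0],0],[[-0.1,-0.165,0],0],[[-0.118,-0.195,0],0],[[-0.136,-0.224,0],0]]'

```text
clock: 2.2
eef_pos: [457.1, -112.0, 300.6]
eef_rot: [3.141, 0.0, 2.673]
wrist_force: [0.8, 0.9, 0.0]
finger_gap: 93.9
```

Call:
send_rows --commands '[[[-0.018,-0.03,0],0],[[-0.036,-0.06,0],0],[[-0.053,-0.087,0],0],[[-0.068,-0.112,0],0],[[-0.078,-0.127,0],0],[[-0.082,-0.132,0],0],[[-0.082,-0.132,0],0],[[-0.082,-0.132,0],0]]'

```text
clock: 2.87
eef_pos: [470.9, -264.8, 300.4]
eef_rot: [3.141, -0.0, 2.673]
wrist_force: [-0.1, 0.4, -0.4]
finger_gap: 93.8
```

```bash
python3 - <<'E'
from h import *
s,im=shot('w2')
T=R.from_euler('xyz',s['eef_rot']).as_matrix()
for q in([0,47,0],[0,-47,0],[0,0,0]): print(wproj(s,T@q+s['eef_pos']))
E
```

```text
2.8667 [ 470.9 -264.8  300.4] [ 3.1414e+00 -3.0000e-04  2.6726e+00] 93.8133739648583
[[354.29272457 255.89473647]]
[[198.00456727 255.80026289]]
[[276.15018604 255.84750061]]
```

View pics/w2.png

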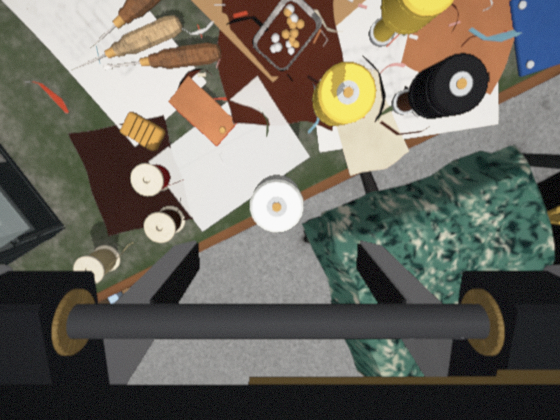

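The white maul's head is at (277,206), almost directly under the TCP.

```bash
python3 - <<'E'
from h import *
import cv2,json
s=json.load(open('pics/w2.json')); im=cv2.imread('pics/w2.png')
c=wray(s,277,206.5,150); print('maul',c.round(1),'tool delta',totool(s,c-np.array(s['eef_pos'])).round(1))
s1=json.load(open('pics/w1.json')); r=wray(s1,281.7,203.4,120); print('ring',r.round(1),'tool delta',totool(s1,r-np.array(s1['eef_pos'])).round(1))
b=wray(s,461,84,150);print('black',b.round(1))
x,y=237,165;f=8
a=cv2.resize(im[y:y+75,x:x+100],None,fx=f,fy=f,interpolation=cv2.INTER_CUBIC)
for r,z in((29,150),(29,92)):
    p=(wproj(s,circ(c[0],c[1],z,r))-[x,y]+.5)*f-.5
    cv2.polylines(a,[p.round().astype(int)],True,(0,0,255),1)
cv2.imwrite('pics/ov3.png',a)
x,y=180,225
a=cv2.resize(im[y:y+50,x:x+200],None,fx=4,fy=4,interpolation=cv2.INTER_CUBIC); a=cv2.convertScaleAbs(a,alpha=1.8)
cv2.imwrite('pics/fing.png',a)
E
```

```text
maul [ 470.8 -264.4  150. ] tool delta [  0.2   0.2 150.4]
ring [441.4 155.2 120. ] tool delta [ -2.1   5.6 180.4]
black [443.1 -49.1 150. ]
```

View pics/ov3.png

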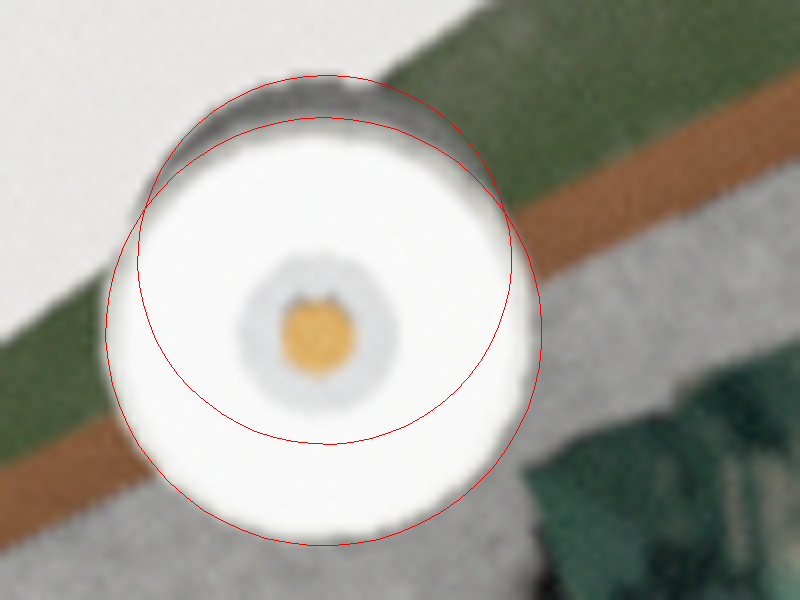

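View pics/fing.png

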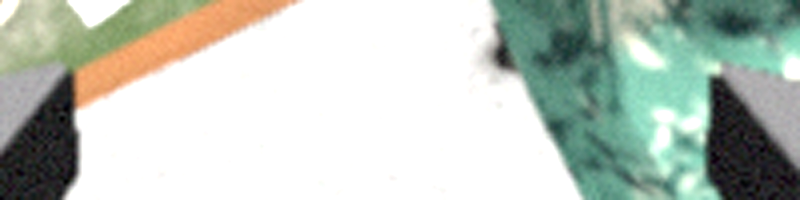

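The finger tips appear centred at u=278, against a calibrated 276. That gives a camera bias of about 1.8 px, or 1–2 mm in tool y, which also explains part of the disagreement. The jaws will centre the maul in y in any case, so I'm descending.

Call:
send_rows --commands '[[[0,-0.001,0.025],0],[[0,-0.001,0.055],0],[[0,-0.001,0.085],0],[[0,-0.001,0.115],0],[[0,-0.001,0.145],0],[[0,-0.001,0.17],0],[[0,-0.001,0.185],0],[[0,-0.001,0.191],0]]'

```text
clock: 3.58
eef_pos: [469.6, -264.9, 107.5]
eef_rot: [3.141, -0.003, 2.673]
wrist_force: [0.0, 0.4, 0.7]
finger_gap: 94.1
```

Call:
send_rows --commands '[[[0,0,0],0],[[0,0,0],0],[[0,0,0],0],[[0,0,0],0],[[0,0,0],0],[[0,0,0],0],[[0,0,0],0],[[0,0,0],0]]' --hand 1 --force 25

```text
clock: 4.25
eef_pos: [470.5, -266.8, 110.0]
eef_rot: [3.141, 0.001, 2.672]
wrist_force: [-0.4, 1.3, 5.5]
finger_gap: 56.9
```

```bash
python3 - <<'E'
from h import *
s,im=shot('w3')
E
```

```text
4.25 [ 470.5 -266.8  110. ] [3.1414e+00 1.0000e-03 2.6718e+00] 56.938693394191766
```

View pics/w3.png

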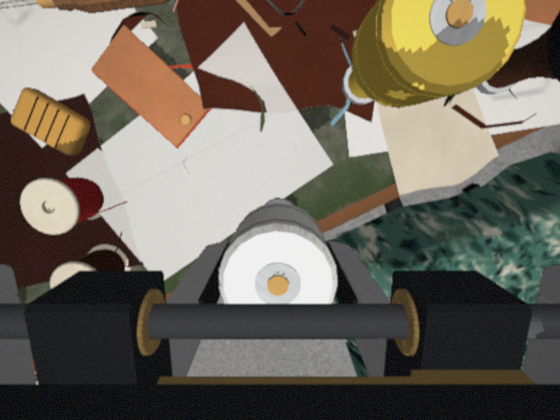

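The head is gripped (opening 56.9 mm), with its cap dot at (278,285) centred between the fingers. Now I'll lift.

Call:
send_rows --commands '[[[0,0,-0.008],0],[[0,0,-0.03],0],[[0,0,-0.06],0],[[0,0,-0.09],0],[[0,0,-0.12],0],[[0,0,-0.15],0],[[0,0,-0.172],0],[[0,0,-0.18],0]]'

```text
clock: 4.97
eef_pos: [470.5, -267.1, 293.0]
eef_rot: [-3.141, 0.004, 2.672]
wrist_force: [-0.5, 0.2, -3.1]
finger_gap: 57.3
```

```bash
python3 - <<'E'
from h import *
import cv2
s,im=shot('w4'); print(s['wrist_force'])
c=wray(s,278,285,s['eef_pos'][2]+40.5); print(totool(s,c-s['eef_pos']).round(2))
f=5;x,y=200,190
cv2.imwrite('pics/c4.png',cv2.resize(im[y:y+115,x:x+155],None,fx=f,fy=f,interpolation=cv2.INTER_CUBIC))
E
```

```text
4.9667 [ 470.5 -267.1  293. ] [-3.141   0.004   2.6717] 57.322959636123336
[-0.50313618  0.15774243 -3.05164699]
[  0.19   1.06 -40.5 ]
```

View pics/c4.png

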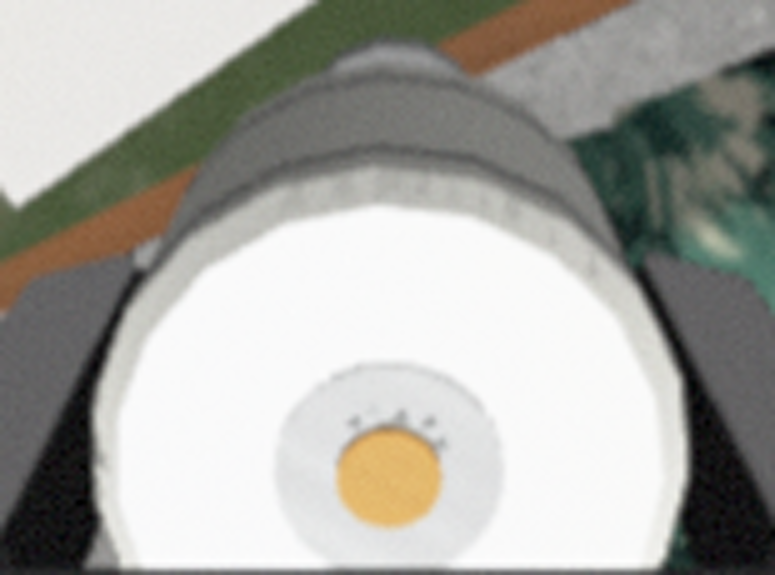

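The maul is held upright and centred. Its dot reads +1.0 mm in tool y, which confirms the camera bias. The butt is at about z=183, clear of the 150 mm mauls, so I'm moving over the ring.

Call:
send_rows --commands '[[[0.007,0.012,0],0],[[0.022,0.037,0],0],[[0.04,0.066,0],0],[[0.058,0.096,0],0],[[0.076,0.126,0],0],[[0.094,0.156,0],0],[[0.112,0.186,0],0],[[0.13,0.216,0],0]]'

```text
clock: 5.68
eef_pos: [450.6, -13.1, 287.5]
eef_rot: [-3.141, -0.003, 2.672]
wrist_force: [1.0, 0.2, -3.1]
finger_gap: 57.6
```

Call:
send_rows --commands '[[[0.018,0.03,0],0],[[0.036,0.06,0],0],[[0.053,0.088,0],0],[[0.069,0.115,0],0],[[0.08,0.134,0],0],[[0.086,0.143,0],0],[[0.087,0.144,0],0],[[0.087,0.144,0],0]]'

```text
clock: 6.35
eef_pos: [439.1, 152.4, 288.4]
eef_rot: [-3.14, -0.001, 2.673]
wrist_force: [-0.6, -0.9, -2.8]
finger_gap: 57.4
```

Call:
send_rows --commands '[[[0,0,0.01],0],[[0,0,0.025],0],[[0,0,0.04],0],[[0,0,0.045],0],[[0,0,0.046],0],[[0,0,0.046],0],[[0,0,0.046],0],[[0,0,0.046],0]]'

```text
clock: 7.02
eef_pos: [439.9, 152.4, 244.1]
eef_rot: [3.141, 0.001, 2.672]
wrist_force: [0.4, 0.3, -2.7]
finger_gap: 57.4
```

```bash
python3 - <<'E'
from h import *
import cv2
s,im=shot('w5'); t=manip.camera('top')[:,:,::-1].copy(); sc=manip.camera('scene')[:,:,::-1].copy()
cv2.imwrite('pics/t5.png',t);cv2.imwrite('pics/s5.png',sc)
f=4
A=[]
for i,(x,y) in ((t,(176,110)),(sc,(176,100)),(im,(200,170))): A.append(cv2.resize(i[y:y+100,x:x+100] if i is not im else i[y:y+100,x:x+200],None,fx=f if i is not im else 4,fy=4,interpolation=cv2.INTER_CUBIC))
cv2.imwrite('pics/c5a.png',np.hstack(A[:2]));cv2.imwrite('pics/c5b.png',A[2])
E
```

```text
7.0167 [439.9 152.4 244.1] [3.1409e+00 9.0000e-04 2.6715e+00] 57.363453008115954
```

View pics/c5a.png

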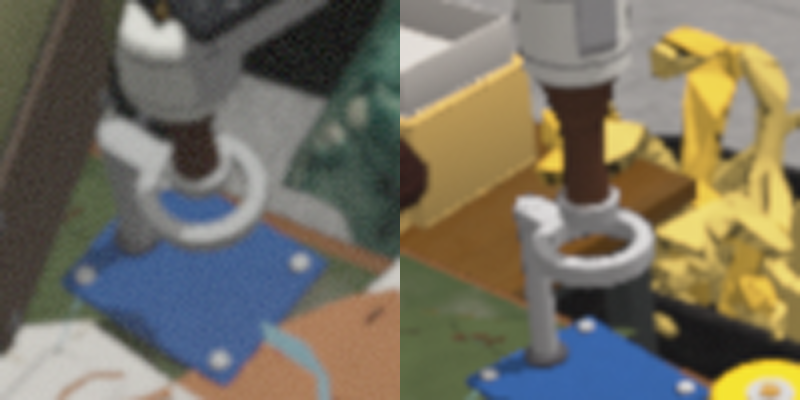

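View pics/c5b.png

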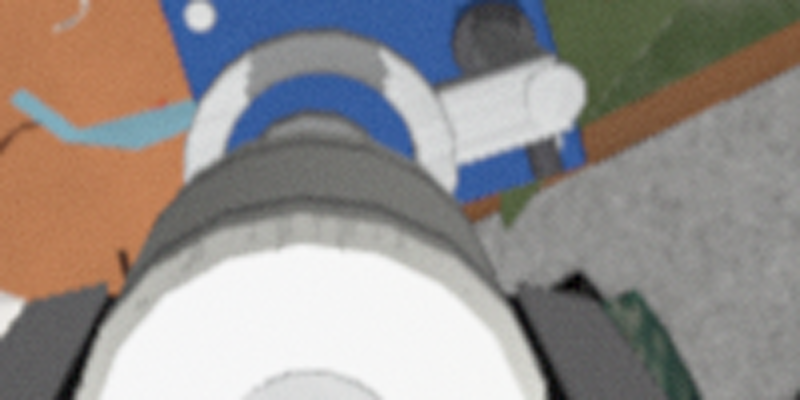

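```bash
cat > ov.py <<'E'
from h import *
import cv2,sys
def ov(tag,out,M,zb,Rg):
    A=[]
    for n,f0,(x,y) in (('top','t',(202,128)),('scene','s',(200,130))):
        im=cv2.imread(f'pics/{f0}{tag}.png'); f=8
        a=cv2.resize(im[y:y+50,x:x+50],None,fx=f,fy=f,interpolation=cv2.INTER_CUBIC)
        a=cv2.convertScaleAbs(a,alpha=1.3)
        for q,col in ((circ(*M,zb,17),(0,255,0)),(circ(*Rg,120,34),(0,0,255)),(circ(*Rg,120,24),(0,0,255))):
            p=(proj(n,q)-[x,y]+.5)*f-.5
            cv2.polylines(a,[p.round().astype(int)],True,col,1)
        A.append(a)
    cv2.imwrite(out,np.hstack(A))
E
python3 - <<'E'
from ov import *
ov('5','pics/ov5.png',(440,152.4),134,(440,152.4))
E
```

```text
(no output)
```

View pics/ov5.png

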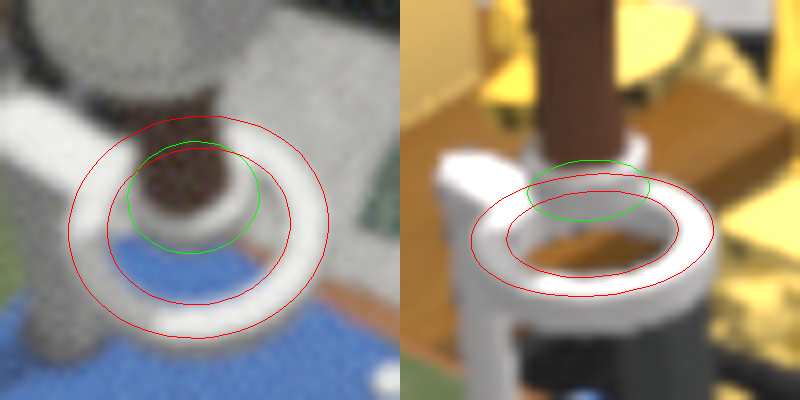

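```bash
python3 - <<'E'
import cv2,numpy as np
t=cv2.imread('pics/t5.png');s=cv2.imread('pics/s5.png')
f=lambda i,x,y:cv2.resize(i[y:y+50,x:x+50],None,fx=8,fy=8,interpolation=cv2.INTER_LANCZOS4)
cv2.imwrite('pics/c5c.png',cv2.convertScaleAbs(np.hstack([f(t,202,128),f(s,200,130)]),alpha=1.0))
E
```

```text
(no output)
```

View pics/c5c.png

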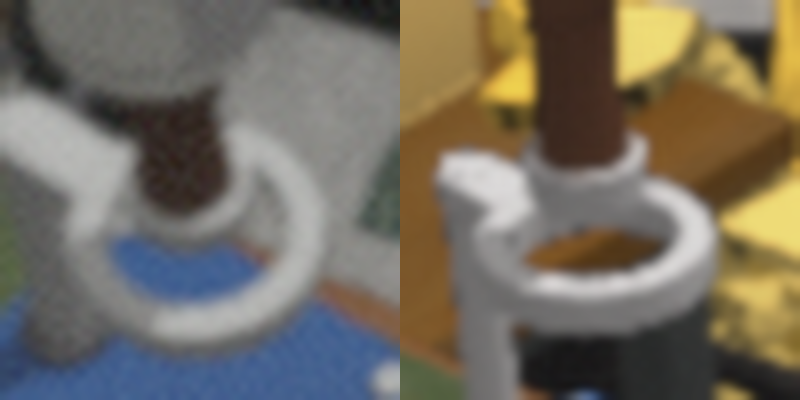

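Relative to the butt, the ring is about +1 mm in tool y and about 0 in x. The wrist view gives ring u=280.6 against butt u=279.5. The fixed-view overlays agree within about 1 px. I'll shift 1.2 mm and start inserting while watching the force.

Call:
send_rows --commands '[[[0,0.0012,0],0],[[0,0.0012,0.005],0],[[0,0.0012,0.012],0],[[0,0.0012,0.02],0],[[0,0.0012,0.028],0],[[0,0.0012,0.034],0],[[0,0.0012,0.036],0],[[0,0.0012,0.036],0]]'

```text
clock: 7.83
eef_pos: [440.0, 153.5, 206.7]
eef_rot: [-3.141, -0.001, 2.672]
wrist_force: [-0.1, 0.3, -2.9]
finger_gap: 57.0
```

Call:
send_rows --commands '[[[0,0,0.005],0],[[0,0,0.01],0],[[0,0,0.016],0],[[0,0,0.022],0],[[0,0,0.028],0],[[0,0,0.033],0],[[0,0,0.035],0],[[0,0,0.035],0]]'

```text
clock: 8.5
eef_pos: [440.0, 153.5, 171.9]
eef_rot: [-3.141, -0.001, 2.672]
wrist_force: [-0.3, -0.2, -3.1]
finger_gap: 57.2
```

```bash
python3 - <<'E'
from h import *
import cv2
s,im=shot('w6'); print(s['wrist_force'],s['moment'])
t=manip.camera('top')[:,:,::-1].copy(); sc=manip.camera('scene')[:,:,::-1].copy()
f=lambda i,x,y:cv2.resize(i[y:y+60,x:x+60],None,fx=6,fy=6,interpolation=cv2.INTER_CUBIC)
cv2.imwrite('pics/c6.png',np.hstack([f(t,197,123),f(sc,195,120)]))
cv2.imwrite('pics/c6w.png',cv2.resize(im[150:270,200:360],None,fx=4,fy=4,interpolation=cv2.INTER_CUBIC))
E
```

```text
8.5 [440.  153.5 171.9] [-3.1410e+00 -7.0000e-04  2.6718e+00] 57.15608084005216
[-0.32296472 -0.22097957 -3.12310736] [ 0.01879543  0.01429875 -0.01061095]
```

View pics/c6.png

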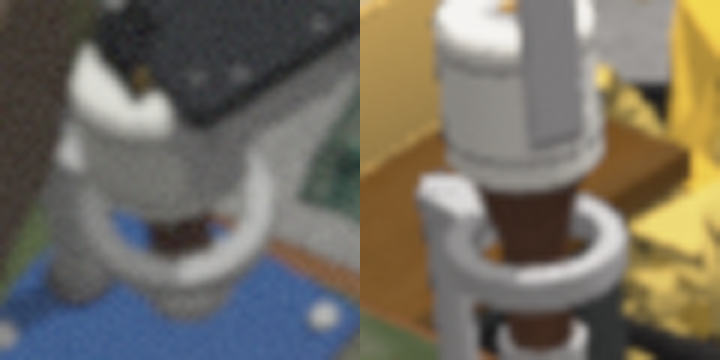

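View pics/c6w.png

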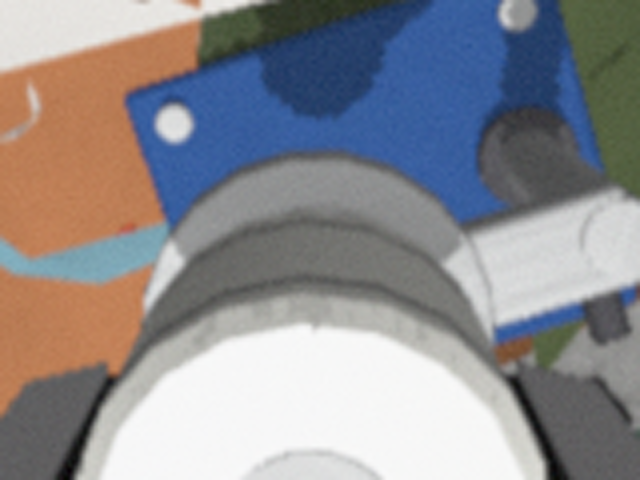

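The butt and handle are through the ring with no contact force. The scene crop shows the handle near the middle of the hole. I'll lower further.

Call:
send_rows --commands '[[[0,0,0.004],0],[[0,0,0.008],0],[[0,0,0.012],0],[[0,0,0.016],0],[[0,0,0.02],0],[[0,0,0.023],0],[[0,0,0.025],0],[[0,0,0.025],0]]'

```text
clock: 9.32
eef_pos: [440.0, 153.5, 147.0]
eef_rot: [-3.141, -0.001, 2.672]
wrist_force: [0.1, -0.4, -3.3]
finger_gap: 57.7
```

Call:
send_rows --commands '[[[0,0,0.001],0],[[0,0,0.002],0],[[0,0,0.003],0],[[0,0,0.004],0],[[0,0,0.005],0],[[0,0,0.006],0],[[0,0,0.006],0],[[0,0,0.006],0]]'

```text
clock: 9.98
eef_pos: [440.2, 153.6, 141.4]
eef_rot: [-3.142, -0.0, 2.672]
wrist_force: [0.4, -0.7, -2.7]
finger_gap: 57.2
```

Call:
send_rows --commands '[[[0,0,0.0005],0],[[0,0,0.001],0],[[0,0,0.0015],0],[[0,0,0.002],0],[[0,0,0.0025],0],[[0,0,0.003],0],[[0,0,0.003],0],[[0,0,0.003],0]]'

```text
clock: 10.65
eef_pos: [440.2, 153.5, 138.4]
eef_rot: [-3.142, -0.0, 2.672]
wrist_force: [-0.8, 0.6, -3.7]
finger_gap: 57.6
```

Call:
send_rows --commands '[[[0,0,0.0003],0],[[0,0,0.0006],0],[[0,0,0.0009],0],[[0,0,0.0012],0],[[0,0,0.0015],0],[[0,0,0.0015],0],[[0,0,0.0015],0],[[0,0,0.0015],0]]'

```text
clock: 11.32
eef_pos: [440.4, 153.6, 138.0]
eef_rot: [3.141, 0.001, 2.672]
wrist_force: [-6.3, -1.5, 11.3]
finger_gap: 57.2
```

```bash
python3 - <<'E'
from h import *
import cv2
s,im=shot('w7'); print(s['wrist_force'],s['moment'])
sc=manip.camera('scene')[:,:,::-1].copy()
f=lambda i,x,y:cv2.resize(i[y:y+60,x:x+60],None,fx=8,fy=8,interpolation=cv2.INTER_CUBIC)
cv2.imwrite('pics/c7.png',f(sc,195,125))
E
```

```text
11.3167 [440.4 153.6 138. ] [3.1412e+00 7.0000e-04 2.6719e+00] 57.21920644945145
[-6.34543449 -1.46461643 11.32760425] [-5.67824393e-01  1.18318820e+00  8.50821736e-04]
```

View pics/c7.png

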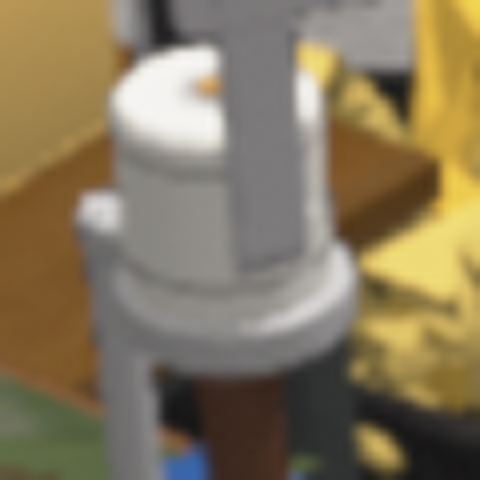

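Contact is at TCP z=138, as predicted for a seated head, and the scene shows the head flat on the ring. I'm releasing, then withdrawing straight up.

Call:
send_rows --commands '[[[0,0,-0.0007],0],[[0,0,-0.0007],0],[[0,0,-0.0007],0],[[0,0,-0.0007],0],[[0,0,-0.0007],0],[[0,0,-0.0007],0],[[0,0,-0.0007],0],[[0,0,-0.0007],0]]' --hand -1

```text
clock: 12.08
eef_pos: [440.2, 153.6, 137.6]
eef_rot: [-3.142, -0.0, 2.672]
wrist_force: [0.4, 0.4, 0.5]
finger_gap: 94.0
```

```bash
python3 - <<'E'
from h import *
import cv2
s,im=shot('w8'); print(s['wrist_force'])
E
```

```text
12.0833 [440.2 153.6 137.6] [-3.1416 -0.      2.6718] 94.03404126295851
[0.44052268 0.43908872 0.48354883]
```

View pics/w8.png

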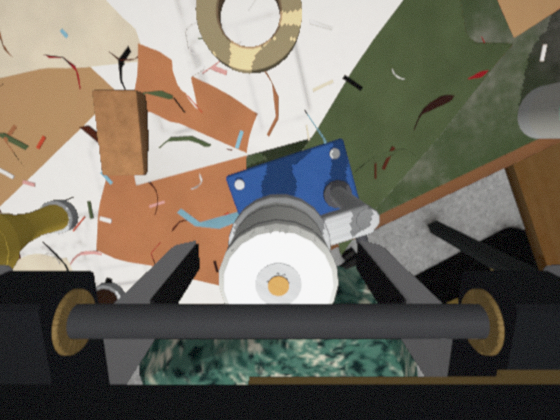

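The fingers are open and clear on both sides, with the head centred at (278,286). I'm retreating upward.

Call:
send_rows --commands '[[[0,0,-0.01],0],[[0,0,-0.03],0],[[0,0,-0.06],0],[[0,0,-0.09],0],[[0,0,-0.12],0],[[0,0,-0.15],0],[[0,0,-0.165],0],[[0,0,-0.17],0]]'

```text
clock: 12.8
eef_pos: [440.7, 153.7, 311.1]
eef_rot: [3.138, 0.004, 2.672]
wrist_force: [0.0, -0.1, 0.2]
finger_gap: 94.1
```

Call:
send_rows --commands '[[[0.01,0.02,0],0],[[0.025,0.04,0],0],[[0.04,0.07,0],0],[[0.06,0.1,0],0],[[0.075,0.12,0],0],[[0.08,0.125,0],0],[[0.08,0.125,0],0],[[0.08,0.125,0],0]]'

```text
clock: 13.47
eef_pos: [425.4, 300.6, 307.3]
eef_rot: [-3.141, -0.0, 2.672]
wrist_force: [-0.4, -0.2, 0.6]
finger_gap: 94.1
```

```bash
python3 - <<'E'
from h import *
import cv2
c=(440.5,153.5)
t=manip.camera('top')[:,:,::-1].copy(); s=manip.camera('scene')[:,:,::-1].copy()
cv2.imwrite('pics/t9.png',t);cv2.imwrite('pics/s9.png',s)
A=[]
for n,i,(x,y) in (('top',t,(190,100)),('scene',s,(190,100))):
    a=cv2.resize(i[y:y+100,x:x+133],None,fx=3,fy=3,interpolation=cv2.INTER_CUBIC)
    for q in (circ(*c,178,29),):
        cv2.polylines(a,[((proj(n,q)-[x,y]+.5)*3-.5).round().astype(int)],True,(0,0,255),1)
    A.append(a)
cv2.imwrite('pics/c9.png',np.hstack(A)); print(manip.read_state()['clock'])
E
```

```text
13.5667
```

View pics/c9.png

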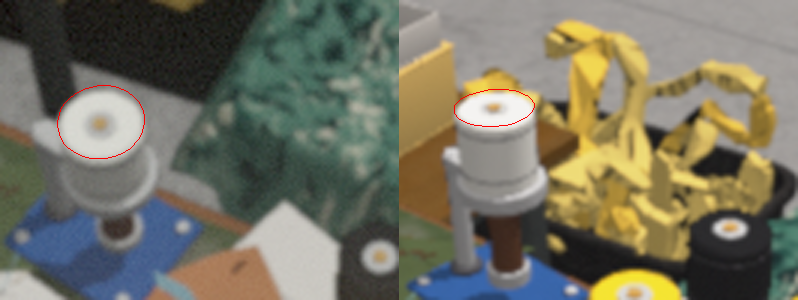

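The white maul hangs upright in the ring, and the predicted head circle at z=178 matches both views. The black maul is still standing where it was. I'm handing in.

```bash
python3 -c "
import cv2
for n in('t','s'):
    a=cv2.imread(f'pics/{n}9.png');b=cv2.imread('pics/'+('top0' if n=='t' else 'scene0')+'.png')
    x,y=(300,165) if n=='t' else (283,165)
    p=cv2.matchTemplate(a,b[y:y+45,x:x+32],cv2.TM_CCOEFF_NORMED);print(cv2.minMaxLoc(p)[1::2],(x,y))
from cell import manip
print(manip.sign_off())"
```

```text
(0.9966729283332825, (300, 165)) (300, 165)
(0.9998570084571838, (283, 165)) (283, 165)
the job is handed in; nothing more can be done
None
```

The white-headed maul now hangs handle-down in the steel ring, and I handed the job in at about 13.6 s on the robot's clock. Handing in reports no verdict, so the result below rests on my own checks.

**What I did:** I gripped the white maul by its head and carried it above the other mauls. I lowered it through the ring until it touched at TCP height 138 mm, the height expected with the head on the ring. I then let go and backed off.

**Last checks:**
- **White maul:** after release, the head lined up in both fixed views with the outline predicted for an upright maul resting on the ring.
- **Black maul:** template matching found no pixel shift from the start in either fixed view.
- **Gripper:** it was open and clear of everything, with the wrist force at about zero.

**What disagreed:** the wrist camera placed the ring about 5 mm from where the fixed cameras did. About 1–2 mm of that was a sideways bias in the wrist camera. I settled it by comparing the butt and the ring in the same picture. When the head seated, the ring pushed on it with about 6 N sideways and 11 N upward, well under the limits, so the handle probably touched one side of the hole.

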